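# Hold the sprung specimen case lid just below its balance point

### The arm

A 6-joint arm with a two-finger parallel gripper is mounted at the origin on the work surface. World frame = base frame: x ahead of the robot, y to its left, z up, the work surface at z = 0. Lengths are in m, angles in rad, forces in N, time in s.
With the tool pointing down it reaches from about 0.35 to 0.85 m from the base axis. Payload 8.1 kg.
Tool frame: the origin (TCP) lies at the very end of the fingers, on their centre line; the grasp point (between the pads) lies 19 mm behind it; z points along the fingers, y is the direction in which the jaws open and shut (so a half turn about z gives the same grasp; the last joint's range is limited). The gripper opens to 93 mm and grips with 3 to 60 N. Pads are 15 mm wide; open, the fingers measure 128 mm over their backs; the gripper's body (75 mm by 188 mm) begins 65 mm behind the grasp point.
Start: joints at [1.176, 0.13, 1.488, -0, 1.523, -0.085], TCP at [0.183, 0.571, 0.219] pointing down, gripper open.
Joint ranges: [-2.96, 2.96], [-0.89, 2.26], [0.02, 2.5], [-1.34, 4.48], [0, 2.73], [-2.66, 2.66]. Speed limits (rad/s): [2.39, 2.39, 2.79, 3.14, 3.14, 3.14].

### API

Orientations are given as a rotation vector (axis times angle).
In Python, from plant import robot gives the robot as it stands.
- The arm moves only by the shell command python3 -m pendant 'ROWS' [OPENING] [FORCE]. ROWS is JSON, a list of rows, each an object with "delta_pos": the shift along the tool's x, y, z in m, a list of three; "spin": the turn about the tool's z in rad. In form: [{"delta_pos": [dx, dy, dz], "spin": spin}, ...]. A call has 1 to 10 rows; each row is the pose to reach, as a shift and turn from the pose measured when the call began, along the tool's axes at that moment; what a row does not reach only later rows make up. A row lasts 1/10 s, in which the tool goes at most 50 mm and 8.59 degrees, less where a joint would pass 70% of its speed; a pose out of reach is approached as far as the arm can. A call with a gripper value outside its range is refused whole. OPENING is the closure, from -1 (fully open) to 1 (shut), set as the call begins (- or left out, the last holds). The fingers move at their own pace and stop on an object; FORCE is the grip in N (left out, the last holds). Time passes only in rows, so rows that repeat a pose let the fingers close. It gives the time, the measured TCP pose, the force and the opening at its end, in the units of the state.
- robot.read_state(): the state, without advancing time (a new reading comes with each control period).
- robot.read_camera(name): name is "scene" or "top"; returns a dict with "color" (384x512x3 uint8, blue, green, red), "camera_matrix" (3x3 intrinsics, pixels), "D" ([k1, k2, p1, p2, k3] as OpenCV has them; the pictures are not rectified), "R" (3x3) and "t" (3): a world point X has camera coordinates R X + t. Camera axes: x right, y down, z forward; pixel columns grow to the right and rows downward; lengths in m; the calibration is good to about 2 mm. A picture is of the moment at which its call begins. There is no depth.
- robot.close_job(): hands the job in, once; it reports no verdict.
Trained networks look in the newest picture that a camera, given by its name, has taken for a name from the list of things; names that differ only in an ending like _2 or _b are one class to them, and where a whole thing is asked for, a point or a joint stands for the part that bears it (a point fixed in the world has none). Each returns a list of dicts, best first, with "score" (0 to 1); they miss things now and then, are a little off and sometimes report something else, mostly with a low value. They report only what shows in the picture. A call takes as long as a camera call.
- robot.outline_of(camera, label): "mask" (384x512 bool, what is visible of it).
- robot.mark_of(camera, label): "location" ([x, y, z] in m, in the coordinates of the camera as it stood for that picture, good to about 4 mm: a listed point, or the origin of a listed thing).
The state is a dict: "t": time; "q": joint angles; "dq": joint speeds; "joint_torque": joint torques, N m; "tool_pos": TCP position; "orientation": TCP orientation; "force": force on the tool from outside, world axes, zero at the start; "wrist_torque": the same for the moment, N m; "opening": finger opening in m.
Only numpy, scipy, OpenCV 4.12 (cv2) and the standard library are available. Lean on these libraries where they do the work, as an engineer would, in place of code of your own. Each camera call takes 0.05 s, during which the arm holds its last target.

### The job

Take the sprung lid of the specimen case by its bar handle and swing it up, past its balance point, until you feel it come up against its open stop. Then swing it back and finish holding it by the handle just below the balance point, so that a colleague can put the last sample in and the lid will fall shut by itself once it is let go: the program ends while still holding it there. Guide the lid all the way, never letting it fly up or drop, and leave the other things on the table where they stand.

Things in the scene. Friction and masses are not known exactly. Their poses are not given: they have to be found in the camera images.
- lid (a joint): Opening angle of the lid, rad: 0 shut (level), 1.20 (69 deg) at the open stop. Constant-torque hinge springs lift it. Springs and weight balance at 0.85 (49 deg), an unstable point: below it the lid falls shut by itself, above it the springs carry it up to the stop. Net moment: 0.3 N m closing when shut, 0 at 0.85, 0.2 N m opening at the stop; light friction.
- handle (a point): Steel bar handle on the lid: round bar 12 mm thick, 130 mm long, a thin leg 60 mm either side of its middle. Origin: middle of the bar; y along the bar; x (to the hinge, lid shut) and z (up, lid shut) turn with the lid. It stands 42 mm above the lid's top and 15 mm out past its front edge, 163 mm above the table when shut. An upright hand can follow it all the way: it turns between the pads.
- hinge (a point): Middle of the hinge line, 103 mm above the table, at the case's far upper rim. Turns with the case, not the lid: x level, from the handle side to the back; y along the hinge line; z up. At lid angle q the middle of the handle bar lies 205 cos q - 60 sin q mm in front (-x) of this point and 205 sin q + 60 cos q mm above it.
- case_mid (a point): Centre of the specimen case, 50 mm above the table: a grey box 190 (x) x 260 (y) x 100 mm fixed to the table, axes as the hinge point's. The lid is a white slab 190 x 260 x 18 mm on top, hinged at the far side; the handle side faces the robot within about 20 degrees.
- sanitiser_mid (a point): Pump bottle, 67 mm across and 187 mm high, standing beside the case; the point is on its axis 90 mm up. To be left alone.
- spray_mid (a point): White spray bottle, 72 mm across and 192 mm high with a black trigger head; the point is on its axis 90 mm up. To be left alone.
- rack_mid (a point): Low green tube rack with yellow ends, 80 x 150 mm and 60 mm high (tubes stand up to 94 mm); the point is at its centre 30 mm up. To be left alone.

How it is judged:
On the way, in this order (a step that is already met when the one before it is completed fails the run):
1. the lid has been raised past its balance point (value of joint lid above 0.92 rad), for 0.05 s.
2. the lid has come up against its open stop (within 0.07 rad) (value of joint lid above 1.13 rad), for 0.2 s.
At the end, for the whole second after the job is handed in: The fingers hold the lid by its handle (contact force over 0.5 N), still (under 0.05 rad/s), at an opening of 0.62 to 0.845 rad, that is just below the balance point at 0.85 rad; the bottles and the rack are within 30 mm of where they stood (value of joint lid between 0.62 and 0.845 rad and velocity of joint lid between -0.05 and 0.05 rad/s and contact force between the fingers and lid_bar above 0.5 N and distance of each of sanitiser_mid, spray_mid, rack_mid from where it was at the start of the episode below 0.03 m); the arm keeps its last pose, push and grip.
It fails at once if the lid flies up or drops (over 1.5 rad/s) (velocity of joint lid above 1.5 rad/s or velocity of joint lid below -1.5 rad/s).
It fails at once if a bottle or the rack is moved by more than 30 mm (distance of any of sanitiser_mid, spray_mid, rack_mid from where it was at the start of the episode above 0.03 m).
It also fails if it takes over 40 s, if anything falls off the work surface, if the arm or the gripper's body presses on something with over 40 N, if the wrist force passes 120 N, or if a joint passes its speed limit or range.

## Working session

There is one attempt and no reset: what is moved stays moved. The work goes in short steps, Python scripts to look and compute and a shell command to move; the robot and the scene stay as the last step left them, time stands still between calls to the robot, and variables do not carry over. Pictures are saved under pics/ and viewed, and the job is handed in when it is done.

```bash
mkdir -p pics; ls; cat > h.py <<'E'
import numpy as np,cv2
from scipy.spatial.transform import Rotation as Rn
from plant import robot
def look(names,cams=("scene","top"),tag="a"):
    out={}
    for c in cams:
        im=robot.read_camera(c); cv2.imwrite(f"pics/{c}_{tag}.png",im["color"])
        R=np.array(im["R"]);t=np.array(im["t"])
        for n in names:
            for d in robot.mark_of(c,n)[:2]:
                X=R.T@(np.array(d["location"])-t)
                px=cv2.projectPoints(X.reshape(1,3),cv2.Rodrigues(R)[0],t,im["camera_matrix"],np.array(im["D"]))[0].ravel()
                print(c,n,round(d["score"],2),X.round(4),px.round(0)); out[c,n]=X
    return out
E
python3 - <<'E'
from h import *
look(["handle","hinge","case_mid","sanitiser_mid","spray_mid","rack_mid"])
s=robot.read_state();print(s)
print(Rn.from_rotvec(s["orientation"]).as_matrix().round(3))
E
```

```text
pics
scene handle 0.59 [ 0.4705 -0.1525  0.1673] [187. 128.]
scene hinge 0.6 [ 0.6682 -0.1071  0.1071] [161. 214.]
scene sanitiser_mid 0.9 [ 0.4554 -0.3883  0.0886] [115. 120.]
scene spray_mid 0.63 [ 0.6137 -0.3641  0.0883] [ 83. 164.]
scene rack_mid 0.92 [0.4831 0.0887 0.0292] [278. 204.]
scene rack_mid 0.7 [ 0.6674 -0.1036  0.1048] [163. 215.]
top handle 0.64 [ 0.4702 -0.1517  0.1595] [335. 231.]
top hinge 0.69 [ 0.6655 -0.1112  0.101 ] [308. 146.]
top sanitiser_mid 0.64 [ 0.4579 -0.3935  0.0882] [439. 239.]
top spray_mid 0.98 [ 0.6173 -0.3641  0.0845] [419. 169.]
top rack_mid 0.95 [0.4825 0.0909 0.028 ] [218. 233.]
{'t': 0.7, 'q': array([ 1.17561831e+00,  1.30320780e-01,  1.48815600e+00,  2.18452671e-05,
        1.52300470e+00, -8.54239120e-02]), 'dq': array([ 3.89910766e-04,  1.65560354e-04, -6.23041010e-05, -1.00418569e-03,
       -7.59847533e-04,  1.42506340e-03]), 'joint_torque': array([ 4.13166899e-04, -5.59587371e+01, -4.91942310e+01,  7.68987858e-02,
        2.25234224e-02, -5.84868576e-05]), 'tool_pos': array([0.18289135, 0.57147927, 0.21870677]), 'orientation': array([4.84618559e-01, 3.10398391e+00, 1.77774016e-04]), 'force': array([ 0.32000938, -0.18763158, -0.09757681]), 'wrist_torque': array([-0.0248764 ,  0.05387856,  0.06616789]), 'opening': 0.09318050593995196}
[[-0.952  0.305  0.   ]
 [ 0.305  0.952  0.   ]
 [ 0.     0.    -1.   ]]
```

View pics/scene_a.png

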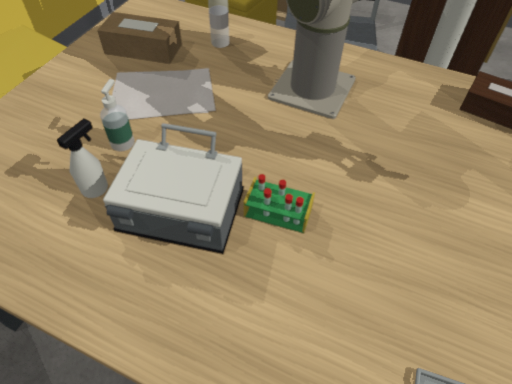

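View pics/top_a.png

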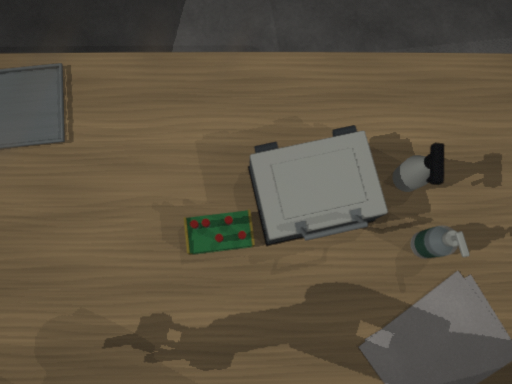

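The scene camera shows the shut lid with its bar handle at about (187,128); the top camera shows it at (335,231). Rack, sanitiser and spray agree in both pictures. Next I'll check the yaw with a projected bar and case.

```bash
python3 - <<'E'
from h import *
for c in("top","scene"):
    im=robot.read_camera(c);R=np.array(im["R"]);t=np.array(im["t"]);v=im["color"].copy()
    for yaw,col in((9,(0,0,255)),(12.3,(0,255,0)),(15,(255,0,0))):
        a=np.radians(yaw);ex=np.array([np.cos(a),np.sin(a),0]);ey=np.array([-np.sin(a),np.cos(a),0])
        H=np.array([.5686,-.1305,0]) # midpoint handle-hinge
        ez=np.array([0,0,1.])
        h=H-.1025*ex+.163*ez;g=H+.1025*ex+.121*ez
        P=[h-.065*ey,h+.065*ey,g-.13*ey,g+.13*ey,g-.19*ex+.13*ey,g-.19*ex-.13*ey]
        p=cv2.projectPoints(np.array(P),cv2.Rodrigues(R)[0],t,im["camera_matrix"],np.array(im["D"]))[0].reshape(-1,2)
        p=(p*8).astype(int)
        cv2.line(v,p[0],p[1],col,1,cv2.LINE_AA,3);cv2.polylines(v,[p[2:]],True,col,1,cv2.LINE_AA,3)
    v=v[110:260,220:420] if c=="top" else v[100:250,90:290]
    cv2.imwrite(f"pics/{c}_ov.png",cv2.resize(v,None,fx=4,fy=4,interpolation=2))
E
```

```text
(no output)
```

View pics/top_ov.png

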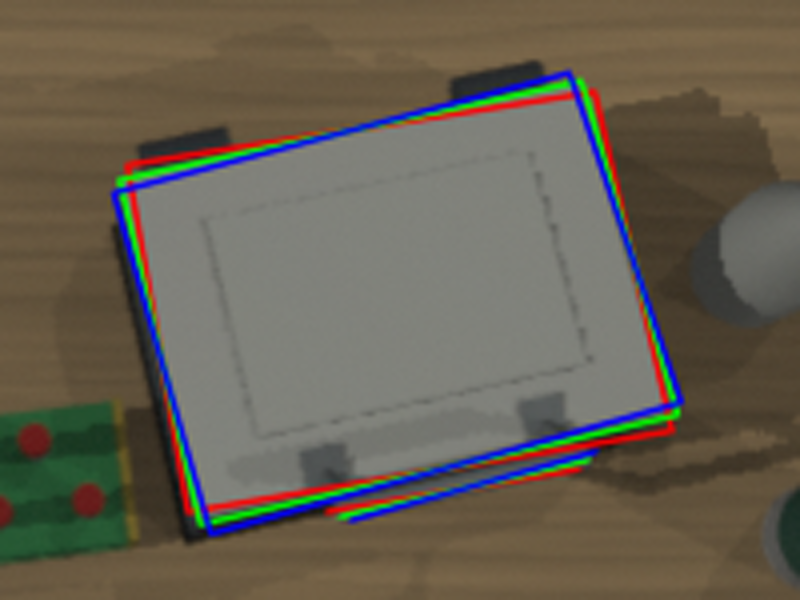

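View pics/scene_ov.png

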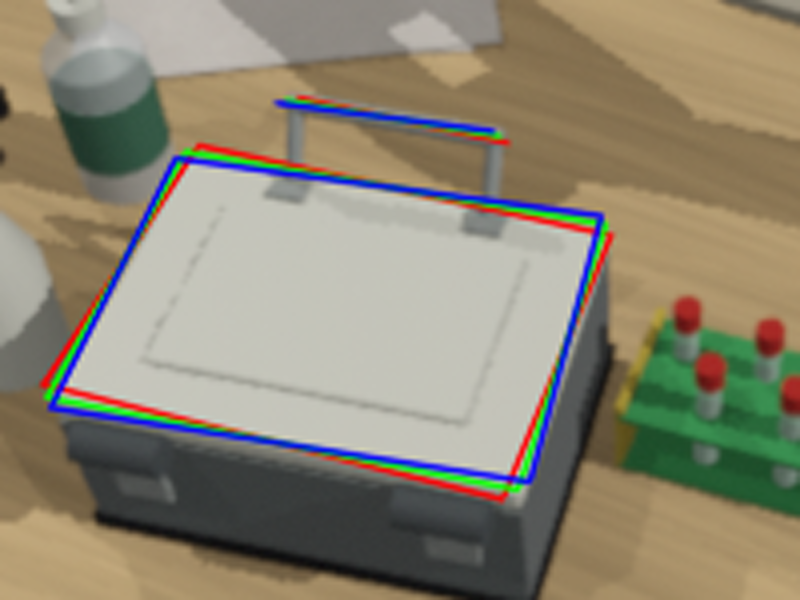

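The green overlay (yaw 12.3°) fits the lid and the bar in both views. Now moving over the handle.

```bash
python3 -m pendant '[{"delta_pos":[-0.03,-0.035,-0.03],"spin":0.1},{"delta_pos":[-0.06,-0.07,-0.06],"spin":0.2},{"delta_pos":[-0.09,-0.105,-0.08],"spin":0.3},{"delta_pos":[-0.12,-0.14,-0.08],"spin":0.4},{"delta_pos":[-0.15,-0.175,-0.08],"spin":0.5},{"delta_pos":[-0.18,-0.21,-0.08],"spin":0.6},{"delta_pos":[-0.21,-0.245,-0.08],"spin":0.7},{"delta_pos":[-0.24,-0.28,-0.08],"spin":0.8},{"delta_pos":[-0.27,-0.315,-0.08],"spin":0.9},{"delta_pos":[-0.3,-0.35,-0.08],"spin":1.0}]' -1 15
cat > to.py <<'E'
import sys
from h import *
s=robot.read_state();M=Rn.from_rotvec(s["orientation"]).as_matrix();p=np.array(s["tool_pos"])
print("t",s["t"],"pos",p.round(4),"F",np.round(s["force"],2),"op",round(s["opening"],4))
T=np.array([float(a) for a in sys.argv[1:4]])
y=np.arctan2(M[1,1],M[0,1]);print("delta",(M.T@(T-p)).round(4),"spin",round(y-np.radians(12.3),4))
E
python3 to.py .471 -.152 .24
```

```text
t: 1.8
tool_pos: [0.3622, 0.145, 0.299]
orientation: [1.918, 2.487, 0.002]
force: [0.8, 0.2, 0.5]
opening: 0.0931
t 1.8 pos [0.3622 0.145  0.299 ] F [0.77 0.2  0.45] op 0.0931
delta [-0.3149  0.0296  0.059 ] spin 0.0425
```

```bash
python3 -m pendant '[{"delta_pos":[-0.045,0.004,0.0],"spin":0.02},{"delta_pos":[-0.09,0.008,0.0],"spin":0.04},{"delta_pos":[-0.135,0.012,0.01],"spin":0.042},{"delta_pos":[-0.18,0.017,0.02],"spin":0.042},{"delta_pos":[-0.225,0.021,0.03],"spin":0.042},{"delta_pos":[-0.27,0.026,0.045],"spin":0.042},{"delta_pos":[-0.3,0.029,0.055],"spin":0.042},{"delta_pos":[-0.315,0.03,0.059],"spin":0.042},{"delta_pos":[-0.315,0.03,0.059],"spin":0.042},{"delta_pos":[-0.315,0.03,0.059],"spin":0.042}]'
python3 - <<'E'
from h import *
look(["handle","hinge"],tag="b")
E
python3 to.py .471 -.152 .144
```

```text
t: 2.8
tool_pos: [0.4714, -0.1513, 0.2405]
orientation: [1.97, 2.447, 0.003]
force: [0.5, 0.6, -0.2]
opening: 0.093
scene handle 0.79 [ 0.47   -0.152   0.1672] [187. 128.]
scene hinge 0.68 [ 0.6664 -0.1076  0.105 ] [161. 214.]
top handle 0.76 [ 0.4709 -0.1496  0.1593] [334. 231.]
top hinge 0.73 [ 0.665  -0.1113  0.1016] [308. 146.]
t 3.1 pos [ 0.4717 -0.1512  0.2407] F [0.43 0.63 0.13] op 0.0928
delta [-0.0006 -0.001   0.0967] spin 0.0018
```

View pics/scene_b.png

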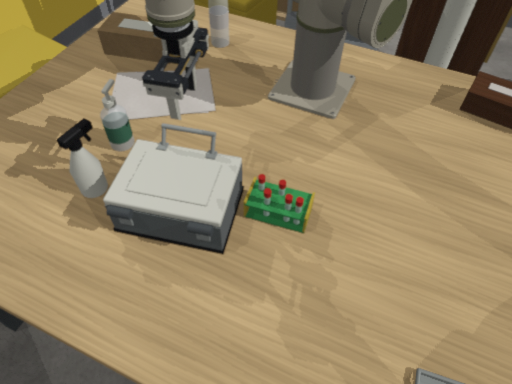

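The hand is above the bar with the jaws across it, tips near (175,112). Descending, then closing.

```bash
python3 -m pendant '[{"delta_pos":[-0.0,-0.001,0.03],"spin":0},{"delta_pos":[-0.0,-0.001,0.06],"spin":0},{"delta_pos":[0,-0.001,0.085],"spin":0},{"delta_pos":[0,-0.001,0.097],"spin":0},{"delta_pos":[0,-0.001,0.097],"spin":0},{"delta_pos":[0,-0.001,0.097],"spin":0}]'
python3 -m pendant '[{"delta_pos":[0,0,0],"spin":0},{"delta_pos":[0,0,0],"spin":0},{"delta_pos":[0,0,0],"spin":0},{"delta_pos":[0,0,0],"spin":0},{"delta_pos":[0,0,0],"spin":0},{"delta_pos":[0,0,0],"spin":0},{"delta_pos":[0,0,0],"spin":0},{"delta_pos":[0,0,0],"spin":0}]' 1 15
python3 to.py .471 -.152 .144
```

```text
t: 3.7
tool_pos: [0.4715, -0.1515, 0.1448]
orientation: [1.966, 2.446, 0.003]
force: [-1.1, 0.4, 0.3]
opening: 0.093
t: 4.5
tool_pos: [0.4714, -0.1515, 0.1448]
orientation: [1.966, 2.447, 0.003]
force: [0.5, 0.0, -0.0]
opening: 0.0338
t 4.5 pos [ 0.4714 -0.1515  0.1448] F [ 0.54  0.04 -0.02] op 0.0338
delta [-0.0004 -0.0005  0.0008] spin 0.0021
```

```bash
python3 -m pendant '[{"delta_pos":[0,0,0],"spin":0},{"delta_pos":[0,0,0],"spin":0},{"delta_pos":[0,0,0],"spin":0},{"delta_pos":[0,0,0],"spin":0},{"delta_pos":[0,0,0],"spin":0},{"delta_pos":[0,0,0],"spin":0}]' 1 20
python3 - <<'E'
from h import *
look(["handle"],tag="c")
im=cv2.imread("pics/scene_c.png")[60:240,90:290]; cv2.imwrite("pics/scene_c2.png",cv2.resize(im,None,fx=3,fy=3))
E
python3 to.py .471 -.152 .144
```

```text
t: 5.1
tool_pos: [0.4716, -0.1514, 0.1448]
orientation: [1.966, 2.446, 0.003]
force: [3.8, 0.5, -1.9]
opening: 0.0115
scene handle 0.58 [ 0.4737 -0.1513  0.1649] [187. 130.]
t 5.3 pos [ 0.4716 -0.1514  0.1448] F [ 4.76  0.83 -2.14] op 0.0115
delta [-0.0004 -0.0007  0.0008] spin 0.0022
```

View pics/scene_c2.png

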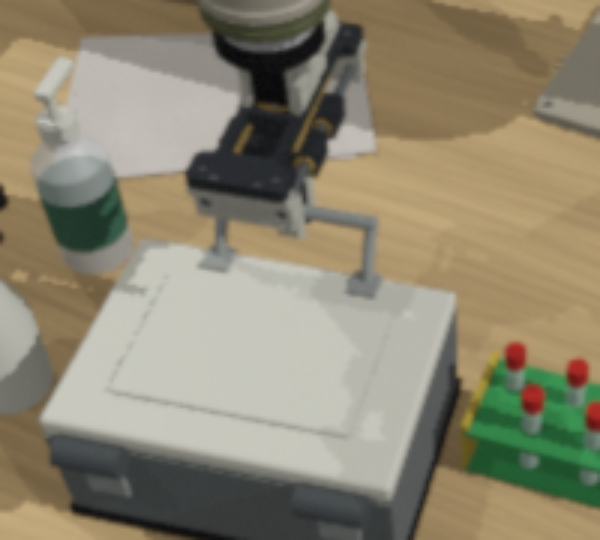

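Gripped: opening 11.5 mm on the 12 mm bar. Computing the arc table (tool y points toward the hinge, −z is up).

```bash
python3 - <<'E'
import numpy as np
for q in np.arange(0,1.26,.05):
    c,s=np.cos(q),np.sin(q);print(round(q,2),"y %.4f z %.4f"%(.205-(.205*c-.06*s),-(.205*s+.06*c-.06)))
E
```

```text
0.0 y 0.0000 z -0.0000
0.05 y 0.0033 z -0.0102
0.1 y 0.0070 z -0.0202
0.15 y 0.0113 z -0.0300
0.2 y 0.0160 z -0.0395
0.25 y 0.0212 z -0.0489
0.3 y 0.0269 z -0.0579
0.35 y 0.0330 z -0.0667
0.4 y 0.0395 z -0.0751
0.45 y 0.0465 z -0.0832
0.5 y 0.0539 z -0.0909
0.55 y 0.0616 z -0.0983
0.6 y 0.0697 z -0.1053
0.65 y 0.0781 z -0.1118
0.7 y 0.0869 z -0.1180
0.75 y 0.0959 z -0.1236
0.8 y 0.1052 z -0.1289
0.85 y 0.1148 z -0.1336
0.9 y 0.1246 z -0.1379
0.95 y 0.1346 z -0.1417
1.0 y 0.1447 z -0.1449
1.05 y 0.1550 z -0.1477
1.1 y 0.1655 z -0.1499
1.15 y 0.1760 z -0.1516
1.2 y 0.1866 z -0.1528
1.25 y 0.1973 z -0.1535
```

```bash
python3 -m pendant '[{"delta_pos":[0,0.0016,-0.005],"spin":0},{"delta_pos":[0,0.005,-0.015],"spin":0},{"delta_pos":[0,0.009,-0.025],"spin":0},{"delta_pos":[0,0.0136,-0.035],"spin":0},{"delta_pos":[0,0.0186,-0.044],"spin":0},{"delta_pos":[0,0.024,-0.0535],"spin":0},{"delta_pos":[0,0.030,-0.0624],"spin":0},{"delta_pos":[0,0.0362,-0.071],"spin":0},{"delta_pos":[0,0.0395,-0.0751],"spin":0},{"delta_pos":[0,0.0395,-0.0751],"spin":0}]'
cat > ang.py <<'E'
from h import *
s=robot.read_state();p=np.array(s["tool_pos"]);M=Rn.from_rotvec(s["orientation"]).as_matrix()
# q from arc relative to grasp pose
d=p-np.array([.4716,-.1514,.1448]);a=np.radians(12.3);e=d@[np.cos(a),np.sin(a),0];u=d[2]
f=.205-e;h=.06+u
q=np.arctan2(h,f)-np.arctan2(.06,.205)
print("t",s["t"],"q",round(q,4),"r",round(np.hypot(f,h),4),"(.2136)","F case x %.1f y %.1f z %.1f"%(s["force"]@[np.cos(a),np.sin(a),0],s["force"]@[-np.sin(a),np.cos(a),0],s["force"][2]),"op",round(s["opening"],4),"lateral",round(float(d@[-np.sin(a),np.cos(a),0]),4))
print("yaw",np.degrees(np.arctan2(M[1,1],M[0,1])).round(2))
E
python3 ang.py
python3 - <<'E'
from h import *
look(["handle"],tag="d")
im=cv2.imread("pics/scene_d.png")[40:240,70:290]; cv2.imwrite("pics/scene_d2.png",cv2.resize(im,None,fx=3,fy=3))
E
```

```text
t: 6.3
tool_pos: [0.5101, -0.1432, 0.2211]
orientation: [1.966, 2.446, 0.002]
force: [-6.2, -2.7, 2.9]
opening: 0.0111
t 6.3 q 0.4039 r 0.2145 (.2136) F case x -6.6 y -1.3 z 2.9 op 0.0111 lateral -0.0002
yaw 12.43
scene handle 0.78 [ 0.5128 -0.1443  0.2379] [176. 117.]
```

View pics/scene_d2.png

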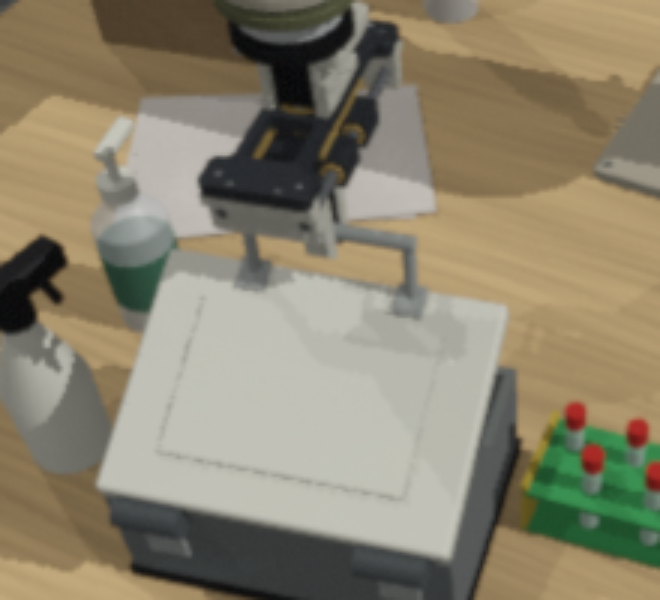

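Lid at about 0.40 rad and the handle in the jaws; the visual handle position agrees. Continuing.

```bash
python3 -m pendant '[{"delta_pos":[0,0.0035,-0.004],"spin":0},{"delta_pos":[0,0.0105,-0.012],"spin":0},{"delta_pos":[0,0.018,-0.0195],"spin":0},{"delta_pos":[0,0.026,-0.0267],"spin":0},{"delta_pos":[0,0.0344,-0.0335],"spin":0},{"delta_pos":[0,0.043,-0.0398],"spin":0},{"delta_pos":[0,0.052,-0.0457],"spin":0},{"delta_pos":[0,0.061,-0.0512],"spin":0},{"delta_pos":[0,0.0657,-0.0538],"spin":0},{"delta_pos":[0,0.0657,-0.0538],"spin":0}]'
python3 ang.py
```

```text
t: 7.5
tool_pos: [0.574, -0.1294, 0.2751]
orientation: [1.966, 2.446, 0.002]
force: [-3.3, -3.9, 6.0]
opening: 0.0116
t 7.5 q 0.8012 r 0.2151 (.2136) F case x -4.1 y -3.1 z 6.0 op 0.0116 lateral -0.0003
yaw 12.42
```

```bash
python3 -m pendant '[{"delta_pos":[0,0.005,-0.0022],"spin":0},{"delta_pos":[0,0.0115,-0.0052],"spin":0},{"delta_pos":[0,0.0194,-0.0085],"spin":0},{"delta_pos":[0,0.0274,-0.0116],"spin":0},{"delta_pos":[0,0.0355,-0.0142],"spin":0},{"delta_pos":[0,0.0437,-0.0167],"spin":0},{"delta_pos":[0,0.052,-0.0188],"spin":0},{"delta_pos":[0,0.06,-0.0205],"spin":0},{"delta_pos":[0,0.06,-0.0205],"spin":0},{"delta_pos":[0,0.06,-0.0205],"spin":0}]'
python3 ang.py
```

```text
t: 8.5
tool_pos: [0.6329, -0.1163, 0.2956]
orientation: [1.965, 2.446, 0.002]
force: [2.2, -4.2, 1.0]
opening: 0.0113
t 8.5 q 1.0991 r 0.2146 (.2136) F case x 1.2 y -4.5 z 1.0 op 0.0113 lateral -0.0001
yaw 12.43
```

```bash
python3 -m pendant '[{"delta_pos":[0,0.004,-0.0007],"spin":0},{"delta_pos":[0,0.008,-0.0013],"spin":0},{"delta_pos":[0,0.012,-0.0018],"spin":0},{"delta_pos":[0,0.016,-0.0022],"spin":0},{"delta_pos":[0,0.016,-0.0022],"spin":0},{"delta_pos":[0,0.016,-0.0022],"spin":0}]'
python3 ang.py
python3 -m pendant '[{"delta_pos":[0,0.002,-0.0002],"spin":0},{"delta_pos":[0,0.004,-0.0004],"spin":0},{"delta_pos":[0,0.004,-0.0004],"spin":0},{"delta_pos":[0,0.004,-0.0004],"spin":0}]'
python3 ang.py
```

```text
t: 9.1
tool_pos: [0.6488, -0.1128, 0.2978]
orientation: [1.965, 2.446, 0.002]
force: [1.8, -5.3, -0.4]
opening: 0.0113
t 9.1 q 1.1755 r 0.2143 (.2136) F case x 0.7 y -5.5 z -0.4 op 0.0113 lateral -0.0001
yaw 12.44
t: 9.5
tool_pos: [0.6528, -0.1119, 0.2982]
orientation: [1.965, 2.446, 0.002]
force: [1.5, -3.6, 0.2]
opening: 0.0112
t 9.5 q 1.1946 r 0.2143 (.2136) F case x 0.7 y -3.8 z 0.2 op 0.0112 lateral -0.0
yaw 12.44
```

Not in contact yet; nudging on until the force rises.

```bash
python3 -m pendant '[{"delta_pos":[0,0.001,-0.0001],"spin":0},{"delta_pos":[0,0.002,-0.0002],"spin":0},{"delta_pos":[0,0.003,-0.0002],"spin":0},{"delta_pos":[0,0.003,-0.0002],"spin":0},{"delta_pos":[0,0.003,-0.0002],"spin":0}]'
python3 ang.py
python3 - <<'E'
from h import *
look(["handle","hinge"],tag="e")
im=cv2.imread("pics/scene_e.png")[40:240,70:290]; cv2.imwrite("pics/scene_e2.png",cv2.resize(im,None,fx=3,fy=3))
E
```

```text
t: 10.0
tool_pos: [0.6547, -0.1116, 0.2985]
orientation: [1.967, 2.447, -0.001]
force: [-5.4, -5.5, 2.6]
opening: 0.0112
t 10.0 q 1.2037 r 0.2144 (.2136) F case x -6.4 y -4.2 z 2.6 op 0.0112 lateral -0.0001
yaw 12.42
scene handle 0.78 [ 0.6529 -0.1118  0.3195] [144. 136.]
scene hinge 0.67 [ 0.6681 -0.1068  0.1085] [161. 214.]
```

View pics/scene_e2.png

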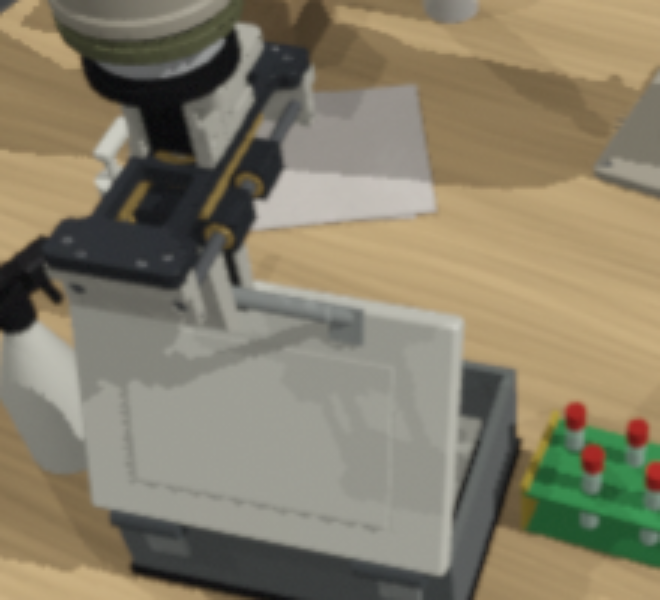

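The picture shows the lid fully up, held at the bar, and the force along the path jumped from +0.7 to −6.4 N. One more 2 mm push will confirm the stop.

```bash
python3 -m pendant '[{"delta_pos":[0,0.001,0],"spin":0},{"delta_pos":[0,0.002,0],"spin":0},{"delta_pos":[0,0.002,0],"spin":0},{"delta_pos":[0,0.002,0],"spin":0}]'
python3 ang.py
```

```text
t: 10.7
tool_pos: [0.655, -0.1114, 0.2985]
orientation: [-1.969, -2.448, 0.004]
force: [-9.0, -5.2, 3.6]
opening: 0.0115
t 10.7 q 1.2054 r 0.2144 (.2136) F case x -9.9 y -3.2 z 3.6 op 0.0115 lateral -0.0
yaw 12.38
```

Stop confirmed: 2 mm commanded gave 0.3 mm of motion while the force rose, at about 1.205 rad. Swinging back.

```bash
python3 -m pendant '[{"delta_pos":[0,-0.003,0.0002],"spin":0},{"delta_pos":[0,-0.009,0.0009],"spin":0},{"delta_pos":[0,-0.0165,0.0021],"spin":0},{"delta_pos":[0,-0.025,0.0036],"spin":0},{"delta_pos":[0,-0.0335,0.0056],"spin":0},{"delta_pos":[0,-0.042,0.0079],"spin":0},{"delta_pos":[0,-0.048,0.0098],"spin":0},{"delta_pos":[0,-0.052,0.0111],"spin":0},{"delta_pos":[0,-0.052,0.0111],"spin":0}]'
python3 ang.py
```

```text
t: 11.6
tool_pos: [0.6034, -0.1223, 0.2873]
orientation: [-1.968, -2.447, 0.004]
force: [-0.2, 0.9, 1.6]
opening: 0.0114
t 11.6 q 0.9533 r 0.2143 (.2136) F case x -0.0 y 0.9 z 1.6 op 0.0114 lateral 0.0004
yaw 12.38
```

```bash
python3 -m pendant '[{"delta_pos":[0,-0.003,0.0012],"spin":0},{"delta_pos":[0,-0.009,0.0037],"spin":0},{"delta_pos":[0,-0.016,0.0068],"spin":0},{"delta_pos":[0,-0.023,0.0101],"spin":0},{"delta_pos":[0,-0.029,0.0130],"spin":0},{"delta_pos":[0,-0.034,0.0154],"spin":0},{"delta_pos":[0,-0.0365,0.0167],"spin":0},{"delta_pos":[0,-0.0365,0.0167],"spin":0},{"delta_pos":[0,-0.0365,0.0167],"spin":0},{"delta_pos":[0,-0.0365,0.0167],"spin":0}]'
python3 ang.py
python3 - <<'E'
from h import *
o=look(["handle","hinge","sanitiser_mid","spray_mid","rack_mid"],tag="f")
for c in("scene","top"):
    if (c,"handle") in o and (c,"hinge") in o:
        d=o[c,"handle"]-o[c,"hinge"];print(c,"q",np.arctan2(d[2],np.hypot(d[0],d[1]))-np.arctan2(.06,.205))
im=cv2.imread("pics/scene_f.png")[40:240,70:290]; cv2.imwrite("pics/scene_f2.png",cv2.resize(im,None,fx=3,fy=3))
E
python3 ang.py
```

```text
t: 12.6
tool_pos: [0.5678, -0.1299, 0.2704]
orientation: [-1.967, -2.447, 0.004]
force: [1.5, 1.5, -3.5]
opening: 0.0115
t 12.6 q 0.7656 r 0.2139 (.2136) F case x 1.8 y 1.2 z -3.5 op 0.0115 lateral 0.0005
yaw 12.4
scene handle 0.88 [ 0.5673 -0.1297  0.289 ] [164. 117.]
scene hinge 0.61 [ 0.6685 -0.1086  0.1048] [160. 215.]
scene rack_mid 0.82 [0.4814 0.0865 0.0273] [278. 204.]
top handle 0.46 [ 0.6201 -0.3628  0.0881] [419. 167.]
top spray_mid 0.94 [ 0.6183 -0.3629  0.0859] [419. 168.]
top rack_mid 0.93 [0.4848 0.0899 0.0308] [218. 232.]
scene q 0.7744401661993664
t 13.2 q 0.7649 r 0.2139 (.2136) F case x 4.2 y 2.6 z -7.5 op 0.0113 lateral 0.0005
yaw 12.39
```

View pics/scene_f2.png

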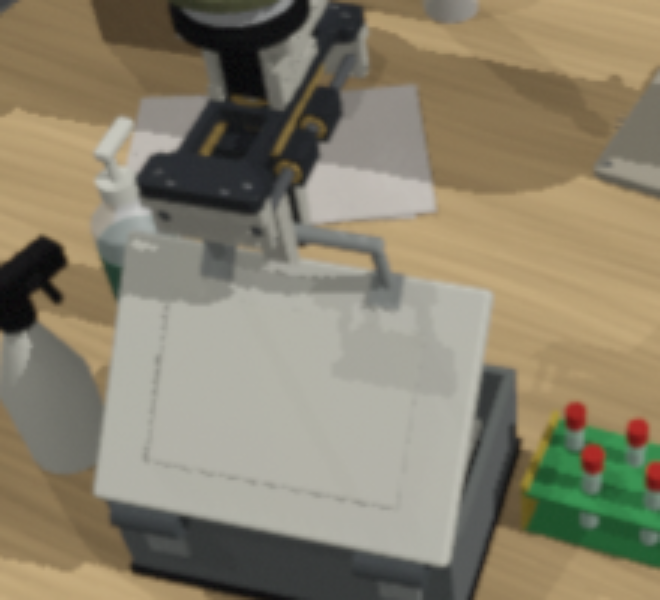

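The lid is held part-open at the bar, at 0.765 rad by the arm and 0.774 by vision. The spray and rack are where they stood, and the sanitiser is partly hidden but looks unmoved. I'll let it settle briefly, then hand in.

```bash
python3 -m pendant '[{"delta_pos":[0,0,0],"spin":0},{"delta_pos":[0,0,0],"spin":0},{"delta_pos":[0,0,0],"spin":0},{"delta_pos":[0,0,0],"spin":0}]'
python3 ang.py
python3 -c "
from plant import robot
print(robot.close_job())"
```

```text
t: 13.6
tool_pos: [0.5677, -0.1299, 0.2703]
orientation: [-1.967, -2.447, 0.004]
force: [2.3, 3.0, -5.8]
opening: 0.0114
t 13.6 q 0.7648 r 0.2139 (.2136) F case x 2.9 y 2.4 z -5.8 op 0.0114 lateral 0.0005
yaw 12.39
the job is handed in; nothing more can be done
None
```

I swung the lid up by its bar handle until it met the open stop, brought it back, and handed in while still holding it at about 0.765 rad, below the 0.85 balance point. It took 13.6 s on the robot's clock.

- **Open stop:** I felt it at about 1.205 rad. The last 2 mm push moved the hand only 0.3 mm, and the force against it rose to about 10 N.
- **Final angle:** the arm's position gives 0.765 rad and the scene camera 0.774 rad, both inside the 0.62–0.845 range. The angle was steady over the last second. The top camera could not check it: it mistook the spray bottle for the handle (score 0.46).
- **Grip:** commanded at 20 N, with the fingers 11.4 mm apart on the 12 mm bar.
- **Speed:** I commanded at most about 0.5 rad/s throughout. I did not measure the lid's speed directly.
- **Bottles and rack:** the spray bottle and rack measured within about 5 mm of their starting places. The sanitiser was partly hidden by the lid, so neither camera's network found it at the end. It looked unmoved in the picture, and nothing came near it.

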